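# Set carved ducks under the curing lamp

## Task

Get the carved ducks on the bench ready for curing: fold the lamp panel up until it stands upright, and stand every duck on its own pad of the wooden board, lengthwise along the pad, pale ducks on the white pads and dark ducks on the brown ones. Only when the board is loaded and the lamp is up, push the board with its ducks across the table into the yellow-outlined bay, squarely in its middle, and then fold the lamp down over them to 45 degrees and leave it there, without disturbing the other things on the bench.

Things in the scene. Friction and masses are not known exactly. Their poses are not given: they have to be found in the camera images.
- lamp (a joint): hinge of the lamp panel in rad: 0 = panel level (folded down), grows as the free edge is raised; 0.785 = 45 degrees, 1.571 = upright, stop at 1.75. The hinge is stiff: the panel stays where it is left; it takes about 7 N at the bar to raise it.
- lamp_bar (a point): centre of the red grip bar at the free edge of the lamp panel: a round bar 18 mm thick and 44 mm long, parallel to the hinge, flat ends. It is 220 mm from the hinge axis; the panel's edge is 30 mm nearer the hinge, joined to the bar by a neck 18 mm wide. Fingers can pinch the bar's two ends from above; it turns between them.
- lamp_hinge (a point): middle of the lamp's hinge axis, which runs along the station's y, 85 mm above the table; 140 mm beyond the bay's centre along the station's x. With the panel at angle a the bar lies 220 cos a from the hinge towards the station's -x and 220 sin a above it (mm). Site axes = station axes.
- station: fixed curing station. Origin: on the table, centre of the yellow-outlined bay where the board belongs; x away from robot, y left. Aluminium lamp panel (180 x 220 x 16 mm, violet tubes below) hinged on two grey posts 105 mm high, at x +145, y 0 and +132 mm; from y -30 to +140 a fixed rail 50 mm high, face at x +123 mm; it slants away from y -30 to -85. Bay open towards -x, -y and +y.
- board: loose wooden carrying board, 215 mm (its x) x 220 mm (its y) x 18 mm thick, 0.5 kg, too wide to grip: it slides on the table. Origin: centre of its underside. Two white pads on its left (+y) half, two dark brown pads on its right half; in the middle a black light meter, 20 mm across, standing 14 mm above the board.
- pad_l1 (a point): centre of the nearer white pad (94 x 58 mm, long along the board's x), on the board's top face, -52.5, +57.5, 18 mm from the board's origin
- pad_l2 (a point): centre of the farther white pad (94 x 58 mm, long along the board's x), on the board's top face, +52.5, +57.5, 18 mm from the board's origin
- pad_r1 (a point): centre of the nearer dark brown pad (94 x 58 mm, long along the board's x), on the board's top face, -52.5, -57.5, 18 mm from the board's origin
- pad_r2 (a point): centre of the farther dark brown pad (94 x 58 mm, long along the board's x), on the board's top face, +52.5, -57.5, 18 mm from the board's origin
- pale_a: pale birch carved wooden duck, solid, 80 mm long (along its x, head towards +x), 45 mm wide (its y; grip there, up to 36 mm above its underside), back 46 mm high, head top 60 mm high (head 25 mm across, centred 23 mm ahead of the origin); about 0.12 kg. Origin: centre of its underside. May be absent (None).
- pale_b: pale birch carved wooden duck, solid, 80 mm long (along its x, head towards +x), 45 mm wide (its y; grip there, up to 36 mm above its underside), back 46 mm high, head top 60 mm high (head 25 mm across, centred 23 mm ahead of the origin); about 0.12 kg. Origin: centre of its underside. May be absent (None).
- dark_a: dark walnut carved wooden duck, solid, 80 mm long (along its x, head towards +x), 45 mm wide (its y; grip there, up to 36 mm above its underside), back 46 mm high, head top 60 mm high (head 25 mm across, centred 23 mm ahead of the origin); about 0.12 kg. Origin: centre of its underside. May be absent (None).
- dark_b: dark walnut carved wooden duck, solid, 80 mm long (along its x, head towards +x), 45 mm wide (its y; grip there, up to 36 mm above its underside), back 46 mm high, head top 60 mm high (head 25 mm across, centred 23 mm ahead of the origin); about 0.12 kg. Origin: centre of its underside. May be absent (None).
- sanding_block: cork sanding block, 75 x 50 x 35 mm; bystander, leave alone. Origin: centre of its underside.
- glue: yellow glue bottle with red cap, 56 mm across, 150 tall; bystander, leave alone. Origin: centre of its underside.
- oil_can: tin can of oil with a paper label, 80 mm across, 100 tall; bystander, leave alone. Origin: centre of its underside.
- bowl: carved wooden bowl, 110 mm across, 50 high; bystander, leave alone. Origin: centre of its underside.
- chisel: chisel with wooden handle, 200 mm long, lying along its x; bystander, leave alone. Origin: centre of its underside.
- tin_cup: blue tin cup, 72 mm across, 85 high; bystander, leave alone. Origin: centre of its underside.

How it is judged:
On the way, in this order (a step that is already met when the one before it is completed fails the run):
1. the lamp panel stands upright (raised past 77 degrees) and every duck present stands on a pad of its colour (value of joint lamp above 1.35 rad and (horizontal distance between pale_a and pad_l1 below 0.02 m or horizontal distance between pale_a and pad_l2 below 0.02 m) and angle between the x axis of each of pale_a, pale_b, dark_a, dark_b and the x axis of board, either way round below 0.3 rad and angle between each of pale_a, pale_b, dark_a, dark_b's own z axis and vertical below 0.15 rad and z of pale_a in the frame of board between 0.012 and 0.026 m and linear speed of each of pale_a, pale_b, dark_a, dark_b below 0.03 m/s and (horizontal distance between pale_b and pad_l1 below 0.02 m or horizontal distance between pale_b and pad_l2 below 0.02 m) and z of pale_b in the frame of board between 0.012 and 0.026 m and (horizontal distance between dark_a and pad_r1 below 0.02 m or horizontal distance between dark_a and pad_r2 below 0.02 m) and z of dark_a in the frame of board between 0.012 and 0.026 m and (horizontal distance between dark_b and pad_r1 below 0.02 m or horizontal distance between dark_b and pad_r2 below 0.02 m) and z of dark_b in the frame of board between 0.012 and 0.026 m), for 0.2 s.
2. the loaded board lies in the bay, with the lamp still up (past 69 degrees) (horizontal distance between board and station below 0.02 m and angle between the x axis of board and the x axis of station, either way round below 0.15 rad and value of joint lamp above 1.2 rad), for 0.2 s.
At the end, for the whole second after the job is handed in: Lamp at rest at 45 degrees (+-5.7); board still in the bay, centre within 20 mm, square within 8 degrees; every duck present upright and still on the board, its centre within 20 mm of the centre of a pad of its colour, lengthwise within 17 degrees (value of joint lamp between 0.685 and 0.885 rad and linear speed of board below 0.02 m/s and horizontal distance between board and station below 0.02 m and angle between the x axis of board and the x axis of station, either way round below 0.15 rad and (horizontal distance between pale_a and pad_l1 below 0.02 m or horizontal distance between pale_a and pad_l2 below 0.02 m) and angle between the x axis of each of pale_a, pale_b, dark_a, dark_b and the x axis of board, either way round below 0.3 rad and angle between each of pale_a, pale_b, dark_a, dark_b's own z axis and vertical below 0.15 rad and z of pale_a in the frame of board between 0.012 and 0.026 m and linear speed of each of pale_a, pale_b, dark_a, dark_b below 0.03 m/s and (horizontal distance between pale_b and pad_l1 below 0.02 m or horizontal distance between pale_b and pad_l2 below 0.02 m) and z of pale_b in the frame of board between 0.012 and 0.026 m and (horizontal distance between dark_a and pad_r1 below 0.02 m or horizontal distance between dark_a and pad_r2 below 0.02 m) and z of dark_a in the frame of board between 0.012 and 0.026 m and (horizontal distance between dark_b and pad_r1 below 0.02 m or horizontal distance between dark_b and pad_r2 below 0.02 m) and z of dark_b in the frame of board between 0.012 and 0.026 m); the robot touches nothing.
It fails at once if a bystander is displaced by more than 50 mm (distance of any of sanding_block, glue, oil_can, bowl, chisel, tin_cup from where it was at the start of the episode above 0.05 m).
Of pale_a, pale_b, dark_a, dark_b only 2 to 4 are there at a start; the rules pass over those that are not, and their reading is None.
At some moment in a run one of pale_a, pale_b, dark_a, dark_b, board may be knocked a few centimetres aside while the robot is not near it.
It also fails if it takes over 210 s, if anything falls off the work surface, if the arm or the gripper's body presses on something with over 40 N, if the wrist force passes 120 N, or if a joint passes its speed limit or range.

## Robot

A 6-joint arm with a two-finger parallel gripper is mounted at the origin on the work surface. World frame = base frame: x ahead of the robot, y to its left, z up, the work surface at z = 0. Lengths are in m, angles in rad, forces in N, time in s.
With the tool pointing down it reaches from about 0.35 to 0.95 m from the base axis. Payload 17.4 kg.
Tool frame: the origin (TCP) lies midway between the tips of the shut fingers; the grasp point (between the pads) lies 19 mm behind it; z points along the fingers, y is the line along which they close (so a half turn about z gives the same grasp; the last joint's range is limited). The gripper opens to 93 mm and grips with 3 to 60 N. Pads are 15 mm wide; open, the fingers measure 128 mm over their backs; the gripper's body (75 mm by 188 mm) begins 65 mm behind the grasp point.
Start: joints at [1.209, 0.116, 1.442, -0, 1.584, -0.038], TCP at [0.215, 0.64, 0.219] pointing down, gripper open.
Joint ranges: [-2.83, 2.83], [-0.83, 2.19], [0.07, 2.5], [-1.14, 4.28], [0.01, 3], [-2.97, 2.97]. Speed limits (rad/s): [1.89, 1.89, 2.22, 3.14, 3.14, 3.14].

## Interface

Orientations are given as a unit quaternion [x, y, z, w].
In Python, from rig import bot gives the robot as it stands.
- The arm moves only by the tool apply_moves, never from a script. Its argument "increments" is a list of rows, each a list of 3 entries, a list of its own where there are three numbers: the shift along the tool's x, y, z in units of 40 mm (1.0 is 40 mm), then the turn about the tool's z in units of 6 degrees (1.0 is 6 degrees), then the finger opening in mm, from 0 to 93. In form: [[[tx, ty, tz], twist, hand], ...]. A call has exactly 10 rows; each row is the pose to reach, as a shift and turn from the pose commanded when the call began, along the tool's axes at that moment; what a row does not reach only later rows make up. A row lasts 1/10 s, in which the tool goes at most 50 mm and 8.59 degrees, less where a joint would pass 70% of its speed; a pose out of reach is approached as far as the arm can. A call with a gripper value outside its range is refused whole. The fingers move at their own pace and stop on an object; "squeeze" is the grip in N (left out, the last holds). Time passes only in rows, so rows that repeat a pose let the fingers close, or fill a call up. It gives the time, the measured TCP pose, the force, the opening and the grip force at its end, in the units of the state.
- bot.sense(): the state, without advancing time (a new reading comes with each control period).
- bot.snapshot(name): name is "side" or "top"; returns a dict with "frame" (384x512x3 uint8, red, green, blue), "z_map" (384x512 float32, m along the optical axis (not along the pixel's ray), 0 where there is no reading), "fx", "fy", "cx", "cy" (pixels), "pose" (4x4, takes a point from camera to world coordinates). Camera axes: x right, y down, z forward; pixel columns grow to the right and rows downward; lengths in m; the calibration is good to about 2 mm. A picture is of the moment at which its call begins.
- bot.sign_off(): hands the job in; it is judged then, once.
The state is a dict: "time_s": time; "joints": joint angles; "joint_vel": joint speeds; "effort": joint torques, N m; "position": TCP position; "tool_rot": TCP orientation; "force": force on the tool from outside, world axes, zero at the start; "moment": the same for the moment, N m; "opening": finger opening in m; "grip_force": force on a finger pad.
Only numpy, scipy, OpenCV 4.12 (cv2) and the standard library are available. Lean on these libraries where they do the work, as an engineer would, in place of code of your own. Each camera call takes 0.05 s, during which the arm holds its last target. There are 200 camera calls.

## Working session

There is one attempt and no reset: what is moved stays moved. The work goes in short steps, Python scripts to look and compute and a tool call to move; the robot and the scene stay as the last step left them, time stands still between calls to the robot, and variables do not carry over. Pictures are saved under pics/ and viewed, at most 14 in all, crops included, and the job is handed in when it is done.

Besides the shell and the picture viewer there is one more tool, called after ">>>" as name([rows], argument=value, ...), one row to a line, values as JSON. apply_moves: Moves the arm, as the interface text tells. Its arguments: {"type":"object","properties":{"increments":{"type":"array","items":{"type":"array"}},"squeeze":{"type":"number"}},"required":["increments"]}

```bash
mkdir -p pics; ls; python3 - <<'E'
from rig import bot
import cv2,numpy as np
s=bot.sense(); print({k:np.round(v,3).tolist() for k,v in s.items()})
for n in("side","top"):
    d=bot.snapshot(n); cv2.imwrite(f"pics/{n}0.png",d["frame"][...,::-1]); np.savez(f"{n}0.npz",**d)
    print(n,d["fx"],d["fy"],d["cx"],d["cy"],np.round(d["pose"],3).tolist())
E
```

```text
pics
{'time_s': 0.0, 'joints': [1.209, 0.117, 1.442, -0.0, 1.584, -0.038], 'joint_vel': [-0.001, -0.001, -0.0, -0.0, 0.0, 0.0], 'effort': [-0.001, -72.122, -62.263, 0.078, 0.024, 0.0], 'position': [0.215, 0.64, 0.218], 'tool_rot': [0.161, 0.987, -0.001, -0.0], 'force': [0.186, 0.542, -0.386], 'moment': [-0.046, -0.056, 0.076], 'grip_force': 0.0, 'opening': 0.093}
side 363.64414226275505 363.64414226275505 258.5398810173166 195.1796406877208 [[0.764, -0.402, 0.504, -0.103], [-0.645, -0.486, 0.59, -0.728], [0.007, -0.776, -0.631, 0.856], [0.0, 0.0, 0.0, 1.0]]
top 353.9512283212271 353.9512283212271 259.37519963174134 192.2498567945907 [[-0.013, -0.987, 0.163, 0.312], [-1.0, 0.012, -0.004, 0.017], [0.002, -0.163, -0.987, 1.28], [0.0, 0.0, 0.0, 1.0]]
```

View pics/top0.png

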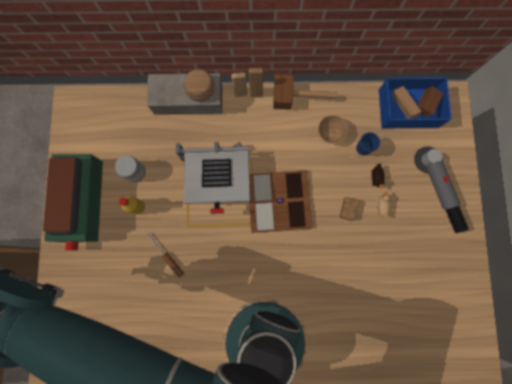

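View pics/side0.png

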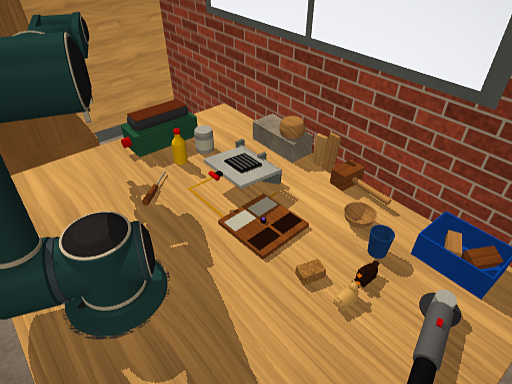

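The top view shows the level lamp at (217,175) with its red bar at (217,209). The board is at (281,201), just right of the bay. One dark duck is at (378,175) and one pale duck at (386,204). The sanding block is at (351,209), the cup at (368,144) and the bowl at (333,129). The side view agrees, with the ducks at (367,273) and (346,295), so there are only two.

```bash
cat > h.py <<'E'
import cv2,numpy as np
def load(n):
    d=dict(np.load(n)); return prep(d)
def prep(d):
    h,w=d["z_map"].shape; v,u=np.mgrid[:h,:w]; z=d["z_map"]
    c=np.stack([(u-d["cx"])/d["fx"]*z,(v-d["cy"])/d["fy"]*z,z],-1)
    d["P"]=c@d["pose"][:3,:3].T+d["pose"][:3,3]; d["P"][z==0]=np.nan
    d["hsv"]=cv2.cvtColor(np.ascontiguousarray(d["frame"]),cv2.COLOR_RGB2HSV)
    return d
def snap(n,save=None):
    from rig import bot
    d=bot.snapshot(n)
    if save: np.savez(save+".npz",**d)
    return prep(d)
def ray(d,u,v,z):  # pixel to plane z
    r=d["pose"][:3,:3]@np.array([(u-d["cx"])/d["fx"],(v-d["cy"])/d["fy"],1]); o=d["pose"][:3,3]
    return o+r*(z-o[2])/r[2]
def crop(d,u0,v0,u1,v1,name,s=5):
    cv2.imwrite("pics/"+name,cv2.resize(np.ascontiguousarray(d["frame"][v0:v1,u0:u1,::-1]),None,fx=s,fy=s,interpolation=cv2.INTER_CUBIC))
E
python3 - <<'E'
from h import *
t=load("top0.npz"); s=load("side0.npz")
for n,d,box in(("t",t,(180,140,400,240)),("s",s,(190,140,400,320))):
    P=d["P"];H=d["hsv"];f=d["frame"]
    print(n,"table z",np.nanmedian(P[...,2][(P[...,0]>.3)&(P[...,0]<.6)&(abs(P[...,1])<.1)]))
    for (nm,c) in (("bar",None),("ducks",None)):
        if nm=="bar":
            m=((H[...,0]<8)|(H[...,0]>172))&(H[...,1]>170)&(H[...,2]>110)&(P[...,2]>.03)&(P[...,1]>0)&(P[...,1]<.24)&(P[...,0]<.8)
        else:
            m=(P[...,2]>.012)&(P[...,2]<.07)&(P[...,1]<-.18)&(P[...,1]>-.55)&(P[...,0]>.3)&(P[...,0]<.75)
        k,l,st,ce=cv2.connectedComponentsWithStats(m.astype(np.uint8))
        for i in range(1,k):
            if st[i,4]<15: continue
            q=P[l==i]; r=cv2.minAreaRect(q[:,:2].astype(np.float32)*1000)
            print(nm,st[i,4],ce[i].round(1),q.mean(0).round(4),"zmax",np.percentile(q[:,2],98).round(4),np.round(r[0],1),np.round(r[1],1),round(r[2],1),f[l==i].mean(0).round())
    a=np.isfinite(P[...,2])
# board top
crop(t,170,130,330,240,"topc.png",5); crop(t,330,120,450,240,"topd.png",5)
E
```

```text
t table z 0.0157760672539482
bar 43 [216.6 210.5] [0.4442 0.1542 0.1157] zmax 0.1198 [444.4 154.4] [10.4 36.4] 0.3 [133.  41.  35.]
ducks 195 [334.3 136.3] [ 0.7226 -0.2661  0.0311] zmax 0.0523 [ 720.1 -256.5] [106.6  59.3] 89.9 [117.  89.  64.]
ducks 146 [370.6 140.9] [ 0.6997 -0.3944  0.0427] zmax 0.0694 [ 697.8 -391.7] [58.2 29.7] 46.1 [26. 40. 62.]
ducks 84 [361.4 149.8] [ 0.6669 -0.3591  0.0426] zmax 0.069 [ 668.8 -363. ] [63.1 24.4] 46.0 [47. 51. 64.]
ducks 246 [378.2 175.9] [ 0.5703 -0.4142  0.0404] zmax 0.0583 [ 571.4 -417.2] [41.7 85.7] 83.2 [54. 37. 26.]
ducks 263 [384.  205.1] [ 0.4647 -0.4276  0.0404] zmax 0.0591 [ 466.6 -431.1] [43.7 89.2] 85.3 [148. 118.  83.]
ducks 325 [349.1 208.8] [ 0.454  -0.3059  0.0324] zmax 0.0386 [ 454.9 -308. ] [51.2 75.2] 72.6 [118.  89.  61.]
s table z 0.015437892964705158
bar 55 [214.  175.4] [0.4416 0.1485 0.1125] zmax 0.1183 [443.1 152.4] [47.3 18.3] 89.8 [173.   7.   2.]
ducks 204 [353.8 218.7] [ 0.7157 -0.2573  0.0362] zmax 0.0508 [ 718.4 -257.4] [107.   59.2] 87.7 [121.  81.  41.]
ducks 170 [381.7 234.6] [ 0.7075 -0.369   0.0528] zmax 0.069 [ 703.6 -371.7] [23.7 58.3] 18.9 [16. 41. 75.]
ducks 258 [377.5 248. ] [ 0.6607 -0.3895  0.0417] zmax 0.0682 [ 664.4 -386. ] [29.9 65.4] 18.7 [15. 38. 70.]
ducks 476 [310.2 270.7] [ 0.449  -0.3137  0.0305] zmax 0.0364 [ 453.  -309.9] [51.3 75.6] 74.0 [140.  93.  40.]
ducks 778 [355.7 285.1] [ 0.5047 -0.4321  0.0387] zmax 0.0578 [ 515.9 -427. ] [192.8  45. ] 7.2 [118.  83.  39.]
```

View pics/topc.png

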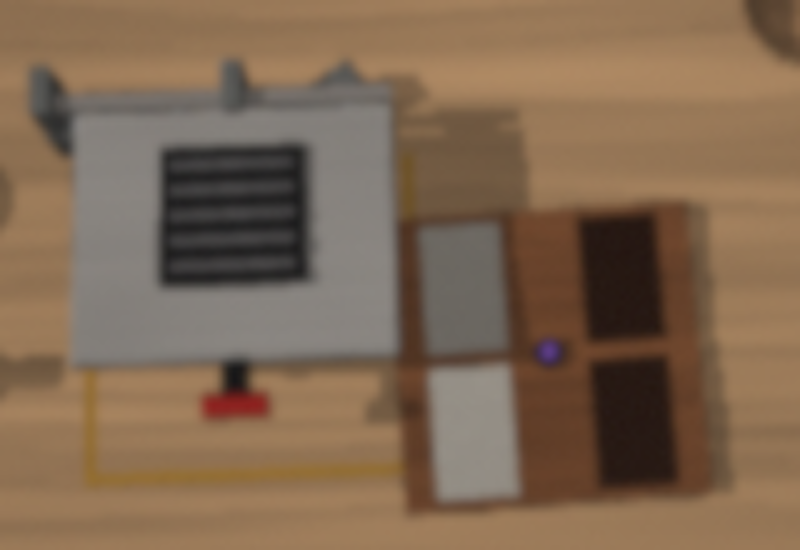

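View pics/topd.png

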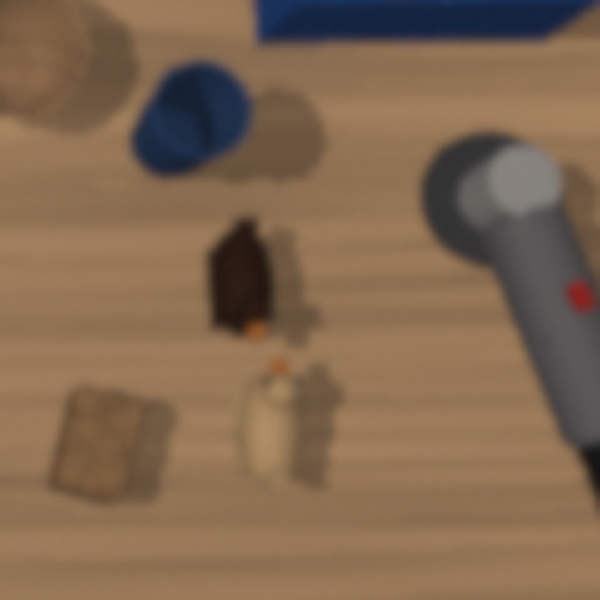

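The lamp crop shows bar ends at about (203..269,405) and the yellow bay lines at left x≈90 and bottom y≈475. The board spans (405..715, 205..510) with its meter at (549,352). In the duck crop, the dark duck's head points towards the robot (beak at 256,330) and the pale duck's head points away (beak at 278,367).

```bash
cat >> h.py <<'E'
def rect(q):
    (c,(w,h),a)=cv2.minAreaRect(q[:,:2].astype(np.float32)*1000)
    if w<h: a+=90; w,h=h,w
    return np.round(c,1),round(w,1),round(h,1),round((a+90)%180-90,1)
def region(d,lo,hi):
    return np.all((d["P"]>lo)&(d["P"]<hi),axis=-1)
def biggest(m):
    k,l,st,ce=cv2.connectedComponentsWithStats(m.astype(np.uint8)); 
    return l==1+np.argmax(st[1:,4]) if k>1 else m
def ducks(ds,boxes={"dark":((.50,-.48,.028),(.64,-.36,.07)),"pale":((.40,-.49,.028),(.525,-.36,.07))}):
    for n,(lo,hi) in boxes.items():
        for nm,d in ds.items():
            m=biggest(region(d,lo,hi)); q=d["P"][m]; print(n,nm,m.sum(),q.mean(0).round(3),"zmax",np.percentile(q[:,2],97).round(4),rect(q))
def board(ds):
    for nm,d in ds.items():
        P=d["P"];H=d["hsv"]
        m=biggest(region(d,(.3,-.32,.011),(.75,.30,.025))); q=P[m]; print("board",nm,m.sum(),rect(q),q[:,2].mean().round(4))
        v=region(d,(.3,-.32,.005),(.75,.32,.045))&(H[...,0]>112)&(H[...,0]<150)&(H[...,1]>90)&(H[...,2]>50)
        print(" meter px",v.sum(),P[v].mean(0).round(4) if v.any() else None)
def lamp(ds):
    for nm,d in ds.items():
        P=d["P"];H=d["hsv"]
        m=((H[...,0]<8)|(H[...,0]>172))&(H[...,1]>140)&(H[...,2]>80)&region(d,(.38,.0,.06),(.75,.28,.4))
        m=biggest(m);q=P[m]; print("bar",nm,m.sum(),q.mean(0).round(4),"min",np.percentile(q,3,0).round(4),"max",np.percentile(q,97,0).round(4),rect(q))
E
python3 - <<'E'
from h import *
ds={"top":load("top0.npz"),"side":load("side0.npz")}
lamp(ds); ducks(ds); board(ds)
for nm,d in ds.items():
    P=d["P"];H=d["hsv"]
    m=region(d,(.44,.02,.07),(.70,.32,.16))&(H[...,1]<60)&(H[...,2]>90)
    q=P[biggest(m)]; 
    A=np.c_[q[:,:2],np.ones(len(q))]; k=np.linalg.lstsq(A,q[:,2],rcond=None)[0]
    r=q[:,2]-A@k; g=abs(r)<.006; k=np.linalg.lstsq(A[g],q[g,2],rcond=None)[0]
    print("panel",nm,k.round(4),"angle",np.arctan(-k[0]),g.sum(),rect(q[g]),q[g].min(0),q[g].max(0))
    y=region(d,(.35,-.1,-.01),(.7,.35,.008))&(H[...,0]>17)&(H[...,0]<30)&(H[...,1]>150)&(H[...,2]>70)
    q=P[y]; print("yellow",nm,y.sum(),rect(q))
    for lab,sel,ax in (("left",q[:,1]>.24,0),("near",(q[:,0]<.44)&(q[:,1]<.24)&(q[:,1]>.06),1)):
        w=q[sel]
        if len(w)>5:
            p=np.polyfit(w[:,ax],w[:,1-ax],1); print(lab,len(w),"slope",p.round(4),"mean",w.mean(0).round(4))
E
```

```text
bar top 59 [0.4445 0.1551 0.1155] min [0.4366 0.1353 0.1117] max [0.4528 0.1736 0.1189] (array([445.6, 154.4]), 42.9, 16.3, -84.0)
bar side 56 [0.4417 0.1486 0.1125] min [0.4344 0.1307 0.1038] max [0.4519 0.174  0.1178] (array([443.1, 152.4]), 47.3, 18.3, 89.8)
dark top 222 [ 0.571 -0.415  0.042] zmax 0.0582 (array([ 571.2, -418.1]), 85.7, 39.9, -6.8)
dark side 288 [ 0.566 -0.425  0.041] zmax 0.0575 (array([ 568.4, -422.3]), 87.5, 40.1, 1.9)
pale top 241 [ 0.465 -0.429  0.042] zmax 0.0584 (array([ 466.6, -431.1]), 89.2, 43.7, -4.7)
pale side 371 [ 0.461 -0.436  0.042] zmax 0.0574 (array([ 465.3, -433.3]), 90.4, 40.9, -3.6)
board top 3492 (array([488.5, -59.6]), 220.3, 215.6, -86.6) 0.0175
 meter px 16 [ 0.4889 -0.0597  0.0304]
board side 2946 (array([487.7, -60.1]), 223.5, 216.8, -86.8) 0.0168
 meter px 10 [ 0.49   -0.0586  0.0295]
panel top [-0.1084 -0.0027  0.1641] angle 0.10797829112300844 2581 (array([570.7, 160.4]), 225.6, 194.5, -88.5) [0.47371328 0.04669048 0.08611887] [0.66933634 0.27562635 0.11709199]
yellow top 131 (array([519.6, 158.5]), 235.5, 233.7, -0.2)
left 46 slope [0.2245 0.1713] mean [4.253e-01 2.668e-01 3.000e-04]
near 73 slope [-0.0241  0.4109] mean [4.075e-01 1.427e-01 2.000e-04]
panel side [-1.076e-01 -1.000e-04  1.623e-01] angle 0.10716263803568868 1254 (array([569.6, 160. ]), 230.9, 196.6, -88.4) [0.4687472  0.04270204 0.08552656] [0.66817163 0.2778469  0.11557559]
yellow side 496 (array([524.6, 125.9]), 444.2, 348.9, 89.8)
left 150 slope [0.0337 0.2699] mean [ 0.4512  0.2851 -0.0015]
near 166 slope [0.0339 0.3955] mean [ 0.4002  0.1388 -0.001 ]
```

```bash
cat >> h.py <<'E'
from scipy.spatial.transform import Rotation as Ro
def go(p,yaw=None,frm=None):
    """units (tool axes) to bring TCP to p with tool y along world angle yaw (deg)"""
    from rig import bot
    s=bot.sense(); R=Ro.from_quat(s["tool_rot"]).as_matrix(); y0=np.degrees(np.arctan2(R[1,1],R[0,1]))
    t=0 if yaw is None else -((yaw-y0+90)%180-90)/6
    o=np.array(s["position"]) if frm is None else np.array(frm)
    print("to",np.round(p,3),"units",(R.T@(np.array(p)-o)/.04).round(2).tolist(),"twist",round(t,2),"| yaw now",round(y0,1),"j6",round(s["joints"][5],2))
E
python3 -c "
from h import *
go((.445,.154,.219),91.5)"
```

```text
to [0.445 0.154 0.219] units [-9.32, -9.68, -0.02] twist -3.34 | yaw now 71.4 j6 -0.04
```

>>> apply_moves([
  [[-0.5, -0.5, 0], -0.3, 93],
  [[-1.3, -1.3, 0], -0.7, 93],
  [[-2.2, -2.2, 0], -1.1, 93],
  [[-3.1, -3.2, 0], -1.5, 93],
  [[-4.0, -4.1, 0], -1.9, 93],
  [[-4.9, -5.1, 0], -2.3, 93],
  [[-5.8, -6.0, 0], -2.6, 93],
  [[-6.7, -6.9, 0], -2.9, 93],
  [[-7.5, -7.8, 0], -3.2, 93],
  [[-8.2, -8.5, 0], -3.35, 93],
], squeeze=20)

```text
time_s: 1.1
position: [0.4177, 0.2112, 0.2186]
tool_rot: [-0.014, 1.0, 0.0, 0.0]
force: [0.7, 1.3, -0.2]
opening: 0.0931
grip_force: 0.0
```

```bash
python3 -c "
from h import *
go((.445,.154,.15),91.5);go((.445,.154,.094),91.5)"
```

```text
to [0.445 0.154 0.15 ] units [-0.64, -1.45, 1.71] twist 0.02 | yaw now 91.6 j6 -1.19
to [0.445 0.154 0.094] units [-0.64, -1.45, 3.11] twist 0.02 | yaw now 91.6 j6 -1.19
```

>>> apply_moves([
  [[-0.4, -0.8, 0.4], 0, 93],
  [[-0.64, -1.4, 1.0], 0, 93],
  [[-0.64, -1.45, 1.8], 0, 93],
  [[-0.64, -1.45, 2.5], 0, 93],
  [[-0.64, -1.45, 3.0], 0, 93],
  [[-0.64, -1.45, 3.1], 0, 93],
  [[-0.64, -1.45, 3.1], 0, 60],
  [[-0.64, -1.45, 3.1], 0, 40],
  [[-0.64, -1.45, 3.1], 0, 40],
  [[-0.64, -1.45, 3.1], 0, 40],
], squeeze=20)

```text
time_s: 2.1
position: [0.4451, 0.1561, 0.0955]
tool_rot: [-0.014, 1.0, 0.0, 0.001]
force: [0.6, 0.8, 1.1]
opening: 0.0658
grip_force: 0.0
```

```bash
python3 - <<'E'
from h import *
from rig import bot
s=bot.sense();print(s["opening"],s["grip_force"],np.round(s["position"],4),np.round(s["force"],1))
# arc about hinge: bar now assumed at angle a0
R=Ro.from_quat(s["tool_rot"]).as_matrix()
a0=.108; yaw=.026; u=np.array([np.cos(yaw),np.sin(yaw),0])
b=lambda a: -u*.22*np.cos(a)+np.array([0,0,.22*np.sin(a)])
for a in np.arange(a0,1.62,.1): print(round(a,3),(R.T@(b(a)-b(a0))/.04).round(2).tolist())
E
```

```text
0.06580484451498742 0.0 [0.4451 0.1561 0.0955] [0.6 0.8 1.1]
0.108 [0.0, 0.0, 0.0]
0.208 [-0.09, 0.0, -0.54]
0.308 [-0.23, 0.0, -1.07]
0.408 [-0.42, 0.0, -1.59]
0.508 [-0.67, -0.0, -2.08]
0.608 [-0.96, -0.0, -2.55]
0.708 [-1.29, -0.0, -2.98]
0.808 [-1.67, -0.0, -3.38]
0.908 [-2.09, -0.0, -3.74]
1.008 [-2.54, -0.0, -4.06]
1.108 [-3.02, -0.0, -4.32]
1.208 [-3.52, -0.0, -4.54]
1.308 [-4.04, -0.0, -4.71]
1.408 [-4.58, -0.0, -4.83]
1.508 [-5.13, -0.0, -4.89]
1.608 [-5.68, -0.0, -4.9]
```

>>> apply_moves([
  [[0, 0, 0], 0, 38],
  [[0, 0, 0], 0, 38],
  [[0, 0, 0], 0, 38],
  [[0, 0, 0], 0, 38],
  [[0, 0, 0], 0, 38],
  [[0, 0, 0], 0, 38],
  [[0, 0, -0.1], 0, 38],
  [[-0.02, 0, -0.2], 0, 38],
  [[-0.05, 0, -0.35], 0, 38],
  [[-0.09, 0, -0.54], 0, 38],
], squeeze=25)

```text
time_s: 3.1
position: [0.4478, 0.1553, 0.1154]
tool_rot: [-0.013, 1.0, -0.001, -0.001]
force: [0.4, -5.5, -8.0]
opening: 0.0436
grip_force: 25.0
```

>>> apply_moves([
  [[-0.14, 0, -0.53], 0, 38],
  [[-0.33, 0, -1.05], 0, 38],
  [[-0.58, 0, -1.54], 0, 38],
  [[-0.87, 0, -2.01], 0, 38],
  [[-1.2, 0, -2.44], 0, 38],
  [[-1.58, 0, -2.84], 0, 38],
  [[-2.0, 0, -3.2], 0, 38],
  [[-2.45, 0, -3.52], 0, 38],
  [[-2.93, 0, -3.78], 0, 38],
  [[-3.43, 0, -4.0], 0, 38],
])

```text
time_s: 4.1
position: [0.5857, 0.1589, 0.2762]
tool_rot: [-0.013, 1.0, -0.001, -0.001]
force: [-3.8, -6.2, -5.8]
opening: 0.0434
grip_force: 25.0
```

```bash
python3 - <<'E'
from h import *
ds={n:snap(n,n+"1") for n in("top","side")}
lamp(ds); 
cv2.imwrite("pics/side1.png",ds["side"]["frame"][...,::-1])
E
```

```text
bar top 15 [0.5714 0.1607 0.2925] min [0.5702 0.1485 0.2896] max [0.5733 0.175  0.2957] (array([571.8, 161.7]), 29.1, 3.4, -89.1)
bar side 57 [0.5764 0.1541 0.2933] min [0.5707 0.1336 0.286 ] max [0.5839 0.1804 0.3   ] (array([578.8, 156.7]), 50.7, 18.1, -86.3)
```

View pics/side1.png

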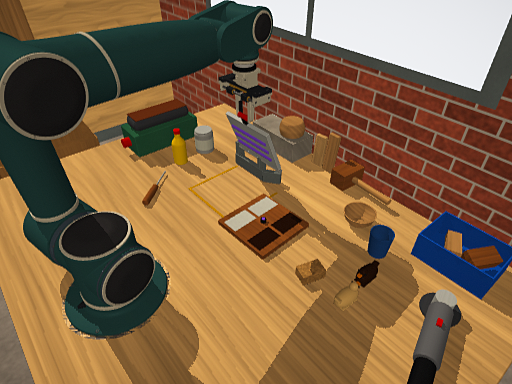

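The lamp panel is following the gripper and stands at about 1.2 rad at (250,145), with the board and ducks undisturbed. I'll raise it the rest of the way, release it and lift off.

>>> apply_moves([
  [[-0.25, 0, -0.09], 0, 38],
  [[-0.52, 0, -0.17], 0, 38],
  [[-0.79, 0, -0.24], 0, 38],
  [[-1.06, 0, -0.29], 0, 38],
  [[-1.33, 0, -0.33], 0, 38],
  [[-1.61, 0, -0.35], 0, 38],
  [[-1.85, 0, -0.36], 0, 38],
  [[-1.85, 0, -0.36], 0, 93],
  [[-1.85, 0, -0.36], 0, 93],
  [[-1.85, 0, -0.36], 0, 93],
])

```text
time_s: 5.2
position: [0.6592, 0.1619, 0.2906]
tool_rot: [-0.014, 1.0, 0.0, -0.0]
force: [0.1, 0.2, 0.4]
opening: 0.0633
grip_force: 0.0
```

>>> apply_moves([
  [[0, 0, 0], 0, 93],
  [[0, 0, 0], 0, 93],
  [[0, 0, 0], 0, 93],
  [[0, 0, -0.3], 0, 93],
  [[0, 0, -0.8], 0, 93],
  [[0, 0, -1.4], 0, 93],
  [[0.5, 0, -1.5], 0, 93],
  [[1.2, 0, -1.5], 0, 93],
  [[1.5, 0.8, -1.5], 0, 93],
  [[1.5, 1.8, -1.5], 0, 93],
])

```text
time_s: 6.2
position: [0.5964, 0.2318, 0.3531]
tool_rot: [-0.013, 1.0, 0.0, 0.001]
force: [0.9, -0.1, -0.2]
opening: 0.0931
grip_force: 0.0
```

```bash
python3 - <<'E'
from h import *
from rig import bot
ds={n:snap(n,n+"2") for n in("top","side")}
lamp(ds); ducks(ds); board(ds)
d=ds["side"]
m=region(d,(.6,.03,.12),(.70,.32,.29)); q=d["P"][biggest(m)]
A=np.c_[q[:,1:],np.ones(len(q))]; k=np.linalg.lstsq(A,q[:,0],rcond=None)[0]; print("panel dx/dy,dx/dz",k, len(q),"x at z .085:",k@[.157,.085,1])
np.set_printoptions(suppress=True)
d=ds["top"];P=d["P"];H=d["hsv"]
y=region(d,(.35,-.1,-.01),(.7,.35,.008))&(H[...,0]>15)&(H[...,0]<32)&(H[...,1]>140)&(H[...,2]>70)
print(y.sum(),rect(P[y]))
crop(d,170,130,330,240,"topc2.png",5)
go((.571,-.419,.20),90); go((.466,-.432,.2),90)
E
```

```text
bar top 38 [0.6496 0.1488 0.3114] min [0.6427 0.1401 0.3078] max [0.6568 0.1573 0.3152] (array([649.4, 148.5]), 18.2, 14.6, -86.9)
bar side 61 [0.6472 0.1556 0.3074] min [0.6397 0.1369 0.2985] max [0.6572 0.1777 0.3132] (array([647.6, 158.4]), 48.8, 16.8, -82.4)
dark top 221 [ 0.571 -0.416  0.042] zmax 0.0584 (array([ 571.2, -417.5]), 85.4, 40.9, -10.5)
dark side 282 [ 0.566 -0.425  0.042] zmax 0.0577 (array([ 569.9, -421.6]), 90.1, 39.0, -0.5)
pale top 237 [ 0.465 -0.429  0.042] zmax 0.0595 (array([ 466.4, -431.6]), 88.7, 41.9, -5.5)
pale side 373 [ 0.461 -0.436  0.042] zmax 0.0578 (array([ 465.3, -433.6]), 90.6, 42.0, -4.3)
board top 3533 (array([488.4, -59.4]), 219.8, 215.5, -86.8) 0.0173
 meter px 16 [ 0.4888 -0.0597  0.0308]
board side 2947 (array([488. , -59.6]), 223.2, 219.1, -86.7) 0.0168
 meter px 10 [ 0.49   -0.0585  0.0294]
panel dx/dy,dx/dz [-0.0359394  -0.02632404  0.65933522] 1665 x at z .085: 0.6514551887105683
84 (array([508.8,  51. ]), 254.0, 81.0, -21.0)
to [ 0.571 -0.419  0.2  ] units [1.13, -16.34, 3.77] twist 0.28 | yaw now 91.7 j6 -1.26
to [ 0.466 -0.432  0.2  ] units [3.77, -16.58, 3.77] twist 0.28 | yaw now 91.7 j6 -1.26
```

View pics/topc2.png

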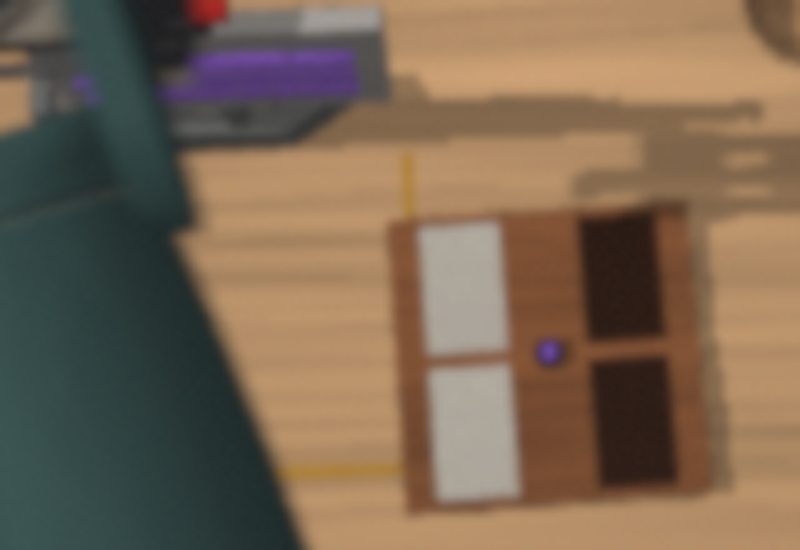

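The panel is upright with its violet tubes facing us, at about 1.5 rad. The board's meter is at (549,352) in the crop and the board hasn't moved. Next is the dark duck.

```bash
python3 - <<'E'
from h import *
go((.573,-.420,.20),86)
E
```

```text
to [ 0.573 -0.42   0.2  ] units [1.08, -16.36, 3.77] twist 0.95 | yaw now 91.7 j6 -1.26
```

>>> apply_moves([
  [[0.1, -0.6, 0], 0, 93],
  [[0.3, -1.7, 0], 0, 93],
  [[0.5, -2.9, 0], 0.2, 93],
  [[0.7, -4.1, 0], 0.3, 93],
  [[0.8, -5.3, 0], 0.4, 93],
  [[0.9, -6.5, 0.1], 0.5, 93],
  [[1.0, -7.7, 0.3], 0.6, 93],
  [[1.08, -8.8, 0.6], 0.7, 93],
  [[1.08, -9.9, 1.0], 0.8, 93],
  [[1.08, -11.0, 1.5], 0.95, 93],
])

```text
time_s: 7.3
position: [0.5659, -0.2112, 0.2918]
tool_rot: [0.037, 0.999, -0.0, 0.001]
force: [0.9, 0.6, 0.1]
opening: 0.0927
grip_force: 0.0
```

```bash
python3 - <<'E'
from h import *
go((.573,-.420,.12),86);go((.573,-.420,.010),86)
E
```

```text
to [ 0.573 -0.42   0.12 ] units [-0.55, -5.19, 4.3] twist -0.03 | yaw now 85.8 j6 -1.9
to [ 0.573 -0.42   0.01 ] units [-0.55, -5.19, 7.05] twist -0.03 | yaw now 85.8 j6 -1.9
```

>>> apply_moves([
  [[-0.1, -1.0, 0.5], 0, 93],
  [[-0.2, -2.1, 1.0], 0, 93],
  [[-0.3, -3.2, 1.5], 0, 93],
  [[-0.4, -4.2, 2.1], 0, 93],
  [[-0.55, -5.0, 2.8], 0, 93],
  [[-0.55, -5.19, 3.8], 0, 93],
  [[-0.55, -5.19, 4.9], 0, 93],
  [[-0.55, -5.19, 5.9], 0, 93],
  [[-0.55, -5.19, 6.7], 0, 93],
  [[-0.55, -5.19, 7.05], 0, 93],
])

```text
time_s: 8.3
position: [0.572, -0.4172, 0.0058]
tool_rot: [0.036, 0.999, 0.001, -0.001]
force: [-0.2, -1.0, -0.3]
opening: 0.0933
grip_force: 0.0
```

>>> apply_moves([
  [[0, 0, 0], 0, 60],
  [[0, 0, 0], 0, 38],
  [[0, 0, 0], 0, 38],
  [[0, 0, 0], 0, 38],
  [[0, 0, 0], 0, 38],
  [[0, 0, 0], 0, 38],
  [[0, 0, 0], 0, 38],
  [[0, 0, 0], 0, 38],
  [[0, 0, 0], 0, 38],
  [[0, 0, 0], 0, 38],
], squeeze=20)

```text
time_s: 9.3
position: [0.5732, -0.4177, 0.0091]
tool_rot: [0.036, 0.999, -0.0, 0.0]
force: [-0.9, -0.2, 5.7]
opening: 0.0452
grip_force: 19.7
```

```bash
python3 - <<'E'
from h import *
t=np.radians(3.3); R=np.array([[np.cos(t),-np.sin(t)],[np.sin(t),np.cos(t)]])
for n,q in {"l1":(-.0525,.0575),"l2":(.0525,.0575),"r1":(-.0525,-.0575),"r2":(.0525,-.0575)}.items(): print(n,(R@q+[.4885,-.0597]).round(4))
go((.573,-.420,.11),93.3)
p=R@[.0525,-.0575]+[.4885,-.0597]
go((*p,.11),93.3); go((*p,.032),93.3)
E
```

```text
l1 [ 0.4328 -0.0053]
l2 [0.5376 0.0007]
r1 [ 0.4394 -0.1201]
r2 [ 0.5442 -0.1141]
to [ 0.573 -0.42   0.11 ] units [0.0, -0.06, -2.52] twist -1.24 | yaw now 85.8 j6 -2.16
to [ 0.544 -0.114  0.11 ] units [1.27, 7.52, -2.53] twist -1.24 | yaw now 85.8 j6 -2.16
to [ 0.544 -0.114  0.032] units [1.27, 7.52, -0.58] twist -1.24 | yaw now 85.8 j6 -2.16
```

>>> apply_moves([
  [[0, 0, -0.5], 0, 38],
  [[0, 0, -1.4], 0, 38],
  [[0.1, 0.3, -2.2], -0.2, 38],
  [[0.3, 1.0, -2.5], -0.5, 38],
  [[0.5, 2.0, -2.5], -0.8, 38],
  [[0.7, 3.1, -2.5], -1.1, 38],
  [[0.9, 4.3, -2.5], -1.24, 38],
  [[1.1, 5.4, -2.5], -1.24, 38],
  [[1.2, 6.5, -2.5], -1.24, 38],
  [[1.27, 7.3, -2.5], -1.24, 38],
])

```text
time_s: 10.3
position: [0.543, -0.1202, 0.1084]
tool_rot: [-0.029, 1.0, 0.0, -0.0]
force: [0.5, -0.7, -1.2]
opening: 0.0453
grip_force: 19.6
```

```bash
python3 - <<'E'
from h import *
ds={n:snap(n) for n in("top","side")}
board(ds)
go((.5442,-.1141,.0285),93.3)
E
```

```text
board top 1379 (array([484.9,  -0.5]), 214.9, 101.8, 3.3) 0.0176
 meter px 0 None
board side 2909 (array([488.7, -59.8]), 223.4, 220.2, -86.6) 0.0168
 meter px 10 [ 0.4898 -0.0588  0.0298]
to [ 0.544 -0.114  0.028] units [-0.03, 0.13, 2.0] twist 0.03 | yaw now 93.5 j6 -1.89
```

Now lower it, release to 62 mm and lift.

>>> apply_moves([
  [[-0.03, 0.13, 0.4], 0, 38],
  [[-0.03, 0.13, 1.0], 0, 38],
  [[-0.03, 0.13, 1.5], 0, 38],
  [[-0.03, 0.13, 1.85], 0, 38],
  [[-0.03, 0.13, 2.0], 0, 38],
  [[-0.03, 0.13, 2.0], 0, 38],
  [[-0.03, 0.13, 2.0], 0, 38],
  [[-0.03, 0.13, 2.0], 0, 62],
  [[-0.03, 0.13, 2.0], 0, 62],
  [[-0.03, 0.13, 2.0], 0, 62],
])

```text
time_s: 11.4
position: [0.5447, -0.1174, 0.029]
tool_rot: [-0.029, 1.0, -0.0, 0.0]
force: [0.0, 0.2, 0.2]
opening: 0.0609
grip_force: 0.0
```

```bash
python3 - <<'E'
from h import *
from rig import bot; print(bot.sense()["opening"],bot.sense()["force"])
go((.544,-.114,.13),93.3);go((.464,-.432,.13),86);go((.464,-.432,.010),86)
E
```

```text
0.060937371618402604 [0.03686193 0.23685714 0.22080862]
to [ 0.544 -0.114  0.13 ] units [0.01, 0.09, -2.52] twist -0.0 | yaw now 93.3 j6 -1.89
to [ 0.464 -0.432  0.13 ] units [2.46, -7.74, -2.52] twist 1.21 | yaw now 93.3 j6 -1.89
to [ 0.464 -0.432  0.01 ] units [2.47, -7.74, 0.48] twist 1.21 | yaw now 93.3 j6 -1.89
```

>>> apply_moves([
  [[0, 0, -0.4], 0, 62],
  [[0, 0, -1.3], 0, 62],
  [[0.1, -0.3, -2.2], 0, 62],
  [[0.4, -1.0, -2.5], 0.3, 75],
  [[0.8, -2.1, -2.5], 0.6, 75],
  [[1.2, -3.2, -2.5], 0.9, 75],
  [[1.6, -4.3, -2.5], 1.2, 75],
  [[2.0, -5.5, -2.5], 1.2, 75],
  [[2.3, -6.6, -2.5], 1.2, 75],
  [[2.46, -7.5, -2.5], 1.2, 75],
])

```text
time_s: 12.4
position: [0.4624, -0.425, 0.1303]
tool_rot: [0.035, 0.999, -0.001, 0.0]
force: [0.1, 0.4, 0.0]
opening: 0.0747
grip_force: 0.0
```

```bash
python3 - <<'E'
from h import *
ds={n:snap(n,n+"3") for n in("top","side")}
board(ds)
ducks(ds,{"pale":((.40,-.49,.028),(.525,-.36,.065)),"dark":((.44,-.18,.045),(.64,-.05,.09))})
go((.464,-.432,.010),86)
crop(ds["side"],200,170,420,330,"side3.png",3.5)
E
```

```text
board top 3290 (array([488.5, -59.6]), 220.2, 215.3, -86.6) 0.0174
 meter px 16 [ 0.4888 -0.0597  0.031 ]
board side 2726 (array([487. , -60.9]), 222.8, 217.8, -87.0) 0.0169
 meter px 10 [ 0.4894 -0.0593  0.0304]h.py:32: RuntimeWarning: Mean of empty slice.
  m=biggest(region(d,lo,hi)); q=d["P"][m]; print(n,nm,m.sum(),q.mean(0).round(3),"zmax",np.percentile(q[:,2],97).round(4),rect(q))
  ret = um.true_divide(
Traceback (most recent call last):
  File "h.py", line 32, in ducks
    m=biggest(region(d,lo,hi)); q=d["P"][m]; print(n,nm,m.sum(),q.mean(0).round(3),"zmax",np.percentile(q[:,2],97).round(4),rect(q))
                                                                                          ~~~~~~~~~~~~~^^^^^^^^^^^
IndexError: index -1 is out of bounds for axis 0 with size 0
```

```bash
python3 - <<'E'
from h import *
ds={n:load(n+"3.npz") for n in("top","side")}
ducks({"side":ds["side"]},{"pale":((.40,-.49,.028),(.525,-.36,.065))})
ducks(ds,{"dark":((.44,-.18,.045),(.64,-.05,.09))})
go((.464,-.432,.010),86)
crop(ds["side"],200,170,420,330,"side3.png",3.5)
E
```

```text
pale side 368 [ 0.462 -0.436  0.042] zmax 0.0567 (array([ 466. , -433.8]), 91.0, 41.5, -4.4)
dark top 236 [ 0.542 -0.117  0.06 ] zmax 0.076 (array([ 542.5, -118.4]), 90.8, 43.0, -1.5)
dark side 207 [ 0.537 -0.126  0.059] zmax 0.0757 (array([ 542.8, -122.9]), 91.4, 35.3, 10.5)
to [ 0.464 -0.432  0.01 ] units [-0.05, -0.14, 2.99] twist -0.02 | yaw now 85.9 j6 -2.28
```

View pics/side3.png

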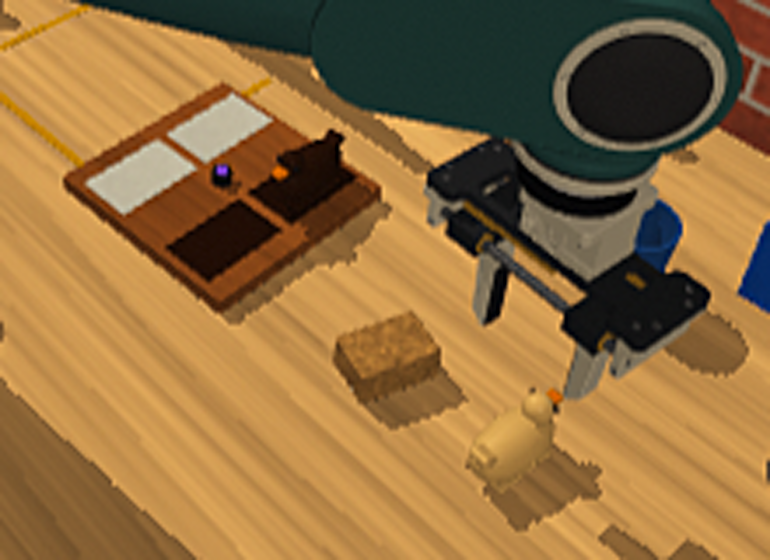

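The dark duck stands on the far brown pad, at about (300,190) in the crop. The pale duck at (515,445) is below the open gripper. I'll descend and grip it.

>>> apply_moves([
  [[-0.05, -0.14, 0.3], 0, 75],
  [[-0.05, -0.14, 1.0], 0, 75],
  [[-0.05, -0.14, 1.8], 0, 75],
  [[-0.05, -0.14, 2.5], 0, 75],
  [[-0.05, -0.14, 2.9], 0, 75],
  [[-0.05, -0.14, 3.0], 0, 75],
  [[-0.05, -0.14, 3.0], 0, 60],
  [[-0.05, -0.14, 3.0], 0, 38],
  [[-0.05, -0.14, 3.0], 0, 38],
  [[-0.05, -0.14, 3.0], 0, 38],
])

```text
time_s: 13.5
position: [0.4654, -0.4287, 0.0097]
tool_rot: [0.034, 0.999, -0.001, 0.001]
force: [-0.9, -1.5, 0.4]
opening: 0.0473
grip_force: 0.5
```

>>> apply_moves([
  [[0, 0, 0], 0, 38],
  [[0, 0, 0], 0, 38],
  [[0, 0, 0], 0, 38],
  [[0, 0, 0], 0, 38],
  [[0, 0, 0], 0, 38],
  [[0, 0, 0], 0, 38],
  [[0, 0, 0], 0, 38],
  [[0, 0, -0.5], 0, 38],
  [[0, 0, -1.4], 0, 38],
  [[0, 0, -2.5], 0, 38],
], squeeze=20)

```text
time_s: 14.5
position: [0.4643, -0.4275, 0.1083]
tool_rot: [0.034, 0.999, 0.001, -0.001]
force: [-0.0, -1.4, -0.3]
opening: 0.0449
grip_force: 20.0
```

```bash
python3 - <<'E'
from h import *
ds={n:snap(n,n+"4") for n in("top","side")}
board(ds)
ducks(ds,{"dark":((.44,-.18,.045),(.64,-.05,.09))})
go((.5376,.0007,.11),93.3)
go((.4328,-.0053,.11),93.3)
E
```

```text
board top 3304 (array([488.7, -59.6]), 220.1, 215.9, -86.7) 0.0174
 meter px 15 [ 0.4893 -0.0598  0.0306]
board side 2737 (array([488. , -60.3]), 224.0, 218.3, -86.8) 0.0169
 meter px 10 [ 0.4896 -0.0589  0.03  ]
dark top 227 [ 0.542 -0.117  0.06 ] zmax 0.0766 (array([ 542. , -118.5]), 91.6, 41.5, 9.0)
dark side 205 [ 0.537 -0.126  0.059] zmax 0.0754 (array([ 543. , -123.7]), 92.6, 34.1, 11.4)
to [0.538 0.001 0.11 ] units [-1.03, 10.86, 0.08] twist -1.2 | yaw now 86.1 j6 -2.29
to [ 0.433 -0.005  0.11 ] units [1.57, 10.53, 0.06] twist -1.2 | yaw now 86.1 j6 -2.29
```

>>> apply_moves([
  [[0, 0.4, -0.3], -0.1, 38],
  [[-0.1, 1.2, -0.6], -0.3, 38],
  [[-0.2, 2.3, -0.7], -0.5, 38],
  [[-0.3, 3.4, -0.7], -0.7, 38],
  [[-0.5, 4.6, -0.7], -0.9, 38],
  [[-0.6, 5.8, -0.7], -1.1, 38],
  [[-0.7, 7.0, -0.7], -1.2, 38],
  [[-0.9, 8.2, -0.7], -1.2, 38],
  [[-1.0, 9.4, -0.7], -1.2, 38],
  [[-1.03, 10.4, -0.7], -1.2, 38],
])

```text
time_s: 15.6
position: [0.5337, -0.013, 0.1359]
tool_rot: [-0.029, 1.0, 0.0, -0.001]
force: [1.2, -0.4, -0.6]
opening: 0.0451
grip_force: 20.0
```

```bash
python3 - <<'E'
from h import *
go((.5376,.0007,.0285),93.3)
E
```

```text
to [0.538 0.001 0.028] units [-0.12, 0.34, 2.69] twist 0.01 | yaw now 93.4 j6 -1.7
```

>>> apply_moves([
  [[-0.1, 0.34, 0.3], 0, 38],
  [[-0.1, 0.34, 1.0], 0, 38],
  [[-0.1, 0.34, 1.8], 0, 38],
  [[-0.1, 0.34, 2.4], 0, 38],
  [[-0.1, 0.34, 2.65], 0, 38],
  [[-0.1, 0.34, 2.69], 0, 38],
  [[-0.1, 0.34, 2.69], 0, 38],
  [[-0.1, 0.34, 2.69], 0, 62],
  [[-0.1, 0.34, 2.69], 0, 62],
  [[-0.1, 0.34, 2.69], 0, 62],
])

```text
time_s: 16.6
position: [0.538, -0.0023, 0.0296]
tool_rot: [-0.029, 1.0, -0.0, 0.0]
force: [-0.6, -0.6, 0.3]
opening: 0.0609
grip_force: 0.0
```

```bash
python3 - <<'E'
from h import *
go((.538,.001,.15),None)
go((.46,-.24,.15),93.3-90)
go((.46,-.24,.15),93.3)
E
```

```text
to [0.538 0.001 0.15 ] units [-0.01, 0.08, -3.01] twist 0 | yaw now 93.3 j6 -1.68
to [ 0.46 -0.24  0.15] units [2.29, -5.82, -3.01] twist 15.0 | yaw now 93.3 j6 -1.68
to [ 0.46 -0.24  0.15] units [2.29, -5.82, -3.01] twist -0.0 | yaw now 93.3 j6 -1.68
```

>>> apply_moves([
  [[0, 0.08, -0.5], 0, 62],
  [[0, 0.08, -1.4], 0, 62],
  [[0, 0.08, -2.4], 0, 70],
  [[0.2, 0.08, -3.0], 0, 93],
  [[0.8, -0.1, -3.0], 0, 93],
  [[1.8, -0.4, -3.0], 0, 93],
  [[2.8, -0.8, -3.0], 0.1, 93],
  [[3.8, -1.1, -3.0], 0.2, 93],
  [[4.4, -1.3, -3.0], 0.3, 93],
  [[4.6, -1.4, -3.0], 0.3, 93],
])

```text
time_s: 17.6
position: [0.356, -0.0692, 0.1496]
tool_rot: [-0.012, 1.0, -0.0, 0.001]
force: [0.2, 0.3, 0.0]
opening: 0.093
grip_force: 0.0
```

```bash
python3 - <<'E'
from h import *
ds={n:snap(n,n+"5") for n in("top","side")}
board({"side":ds["side"]})
crop(ds["top"],160,110,330,240,"topc5.png",4.6)
crop(ds["side"],130,110,400,310,"sidec5.png",2.9)
lamp({"side":ds["side"]})
E
```

```text
board side 2371 (array([487.7, -59.9]), 224.0, 218.4, -87.2) 0.0169
 meter px 10 [ 0.4899 -0.0587  0.0297]
bar side 62 [0.6473 0.1552 0.3074] min [0.6404 0.1355 0.2993] max [0.6574 0.1791 0.313 ] (array([647.2, 159.2]), 50.7, 16.7, -81.7)
```

View pics/topc5.png

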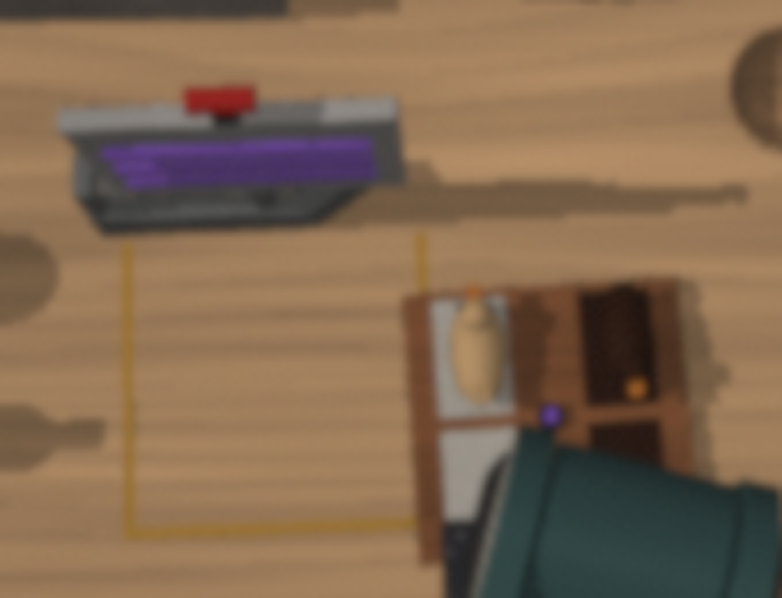

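View pics/sidec5.png

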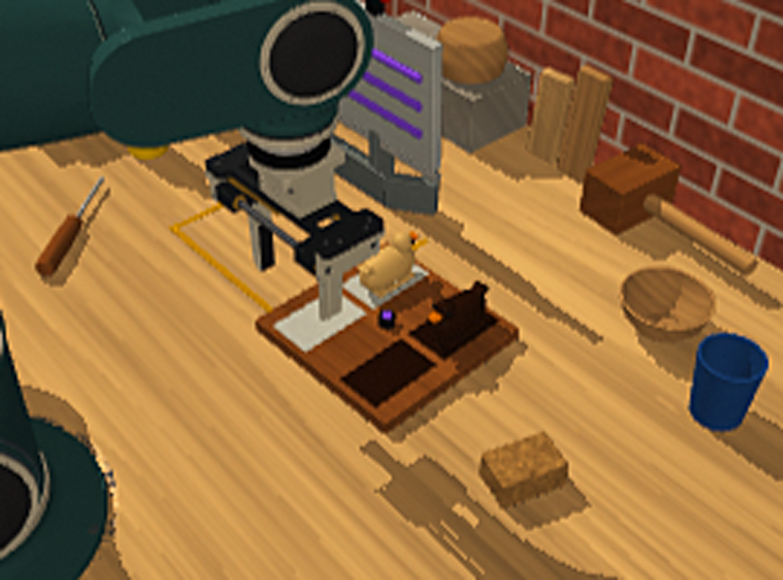

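Both ducks stand on their pads: pale on the far white pad at (478,350) and dark on the far brown pad at (625,345) in the top crop. The bay's left line is at x≈128, its right line at x≈421 and its near-left corner at (129,533). The lamp is upright.

```bash
python3 - <<'E'
from h import *
d=load("top5.npz");H=d["hsv"];P=d["P"]
f=lambda u,v: ray(d,160+u/4.6,110+v/4.6,0)[:2].round(4)
print("left far/near",f(127,250),f(130,525),"right",f(421,235),f(422,288),"near",f(135,532),f(415,523))
y=region(d,(.38,-.1,-.01),(.66,.35,.006))&(H[...,0]>15)&(H[...,0]<32)&(H[...,1]>130)
q=P[y]
for lab,s,ax in(("left",(q[:,1]>.25)&(q[:,0]>.43),0),("right",(q[:,1]<.07)&(q[:,0]>.58),0),("near",(q[:,0]<.43)&(q[:,1]<.25),1)):
    w=q[s]; print(lab,len(w), w.mean(0).round(4), np.polyfit(w[:,ax],w[:,1-ax],1).round(4) if len(w)>3 else "", w.min(0).round(3),w.max(0).round(3))
d=load("side5.npz")
m=region(d,(.6,.04,.13),(.70,.30,.28)); q=d["P"][biggest(m)]
print(q.min(0),q.max(0))
go((.354,-.06,.009),91.4)
E
```

```text
left far/near [0.6311 0.2766] [0.4093 0.2698] right [0.6406 0.0393] [0.5968 0.0389] near [0.4038 0.2658] [0.4081 0.0461]
left 148 [ 5.403e-01  2.763e-01 -1.000e-04] [0.0388 0.2553] [ 0.431  0.267 -0.006] [0.638 0.284 0.006]
right 36 [0.6194 0.0412 0.    ] [0.0171 0.0306] [ 0.594  0.037 -0.005] [0.641 0.045 0.005]
near 165 [ 4.071e-01  1.505e-01 -1.000e-04] [-0.0226  0.4105] [ 0.401  0.047 -0.007] [0.415 0.249 0.006]
[0.63926067 0.04588088 0.13001475] [0.66683742 0.20588871 0.27969407]
to [ 0.354 -0.06   0.009] units [0.08, 0.23, 3.52] twist 0.01 | yaw now 91.4 j6 -1.86
```

>>> apply_moves([
  [[0.08, 0.23, 0.5], 0, 93],
  [[0.08, 0.23, 1.4], 0, 93],
  [[0.08, 0.23, 2.4], 0, 93],
  [[0.08, 0.23, 3.2], 0, 93],
  [[0.08, 0.23, 3.5], 0, 93],
  [[0.08, 0.23, 3.5], 0, 93],
  [[0.0, 0.23, 3.5], 0, 93],
  [[-0.1, 0.23, 3.5], 0, 93],
  [[-0.2, 0.23, 3.5], 0, 93],
  [[-0.3, 0.23, 3.5], 0, 93],
])

```text
time_s: 18.7
position: [0.3699, -0.0593, 0.0099]
tool_rot: [-0.013, 1.0, -0.0, 0.001]
force: [-11.5, 1.5, 7.8]
opening: 0.0928
grip_force: 5.6
```

>>> apply_moves([
  [[-0.08, 0, 0], 0, 93],
  [[-0.16, 0, 0], 0, 93],
  [[-0.24, 0, 0], 0, 93],
  [[-0.32, 0, 0], 0, 93],
  [[-0.4, 0, 0], 0, 93],
  [[-0.48, 0, 0], 0, 93],
  [[-0.56, 0, 0], 0, 93],
  [[-0.64, 0, 0], 0, 93],
  [[-0.7, 0, 0], 0, 93],
  [[-0.75, 0, 0], 0, 93],
])

```text
time_s: 19.7
position: [0.3987, -0.0584, 0.0092]
tool_rot: [-0.013, 1.0, 0.0, -0.001]
force: [-8.4, -0.6, 6.1]
opening: 0.0932
grip_force: 4.4
```

```bash
python3 - <<'E'
from h import *
ds={n:snap(n,n+"6") for n in("top","side")}
board(ds)
E
```

```text
board top 1770 (array([516.2, -61.6]), 220.0, 214.7, -88.4) 0.0174
 meter px 15 [ 0.5162 -0.0617  0.0295]
board side 1523 (array([512.2, -63.8]), 223.3, 222.6, 2.0) 0.017
 meter px 8 [ 0.5188 -0.0614  0.0297]
```

>>> apply_moves([
  [[-0.07, 0, 0], 0, 93],
  [[-0.15, 0, 0], 0, 93],
  [[-0.22, 0, 0], 0, 93],
  [[-0.26, 0, 0], 0, 93],
  [[-0.26, 0, 0], 0, 93],
  [[0.1, 0, 0], 0, 93],
  [[0.4, 0, -0.1], 0, 93],
  [[0.5, 0, -0.8], 0, 93],
  [[0.5, 0, -1.8], 0, 93],
  [[0.5, 0, -3.0], 0, 93],
])

```text
time_s: 20.8
position: [0.3784, -0.0588, 0.1299]
tool_rot: [-0.013, 1.0, 0.0, -0.001]
force: [0.6, -0.6, 0.9]
opening: 0.093
grip_force: 0.0
```

```bash
python3 - <<'E'
from h import *
ds={n:snap(n,n+"7") for n in("top","side")}
board(ds)
go((.525,-.205,.15),1.4); go((.525,-.205,.009),1.4)
E
```

```text
board top 1988 (array([526.7, -61.5]), 220.3, 215.1, -88.5) 0.0174
 meter px 15 [ 0.5274 -0.061   0.0296]
board side 2271 (array([526.9, -63.4]), 221.5, 220.3, -88.7) 0.0169
 meter px 12 [ 0.5284 -0.0577  0.028 ]
to [ 0.525 -0.205  0.15 ] units [-3.5, -3.73, -0.33] twist -14.99 | yaw now 91.5 j6 -1.82
to [ 0.525 -0.205  0.009] units [-3.47, -3.73, 3.2] twist -14.99 | yaw now 91.5 j6 -1.82
```

>>> apply_moves([
  [[0, -0.4, -0.3], 1.3, 93],
  [[-0.1, -1.0, -0.5], 2.7, 93],
  [[-0.4, -1.8, -0.5], 4.1, 93],
  [[-0.9, -2.6, -0.5], 5.5, 93],
  [[-1.5, -3.2, -0.5], 6.9, 93],
  [[-2.1, -3.6, -0.5], 8.3, 93],
  [[-2.7, -3.73, -0.5], 9.7, 93],
  [[-3.2, -3.73, -0.5], 11.1, 93],
  [[-3.5, -3.73, -0.3], 12.5, 93],
  [[-3.5, -3.73, 0], 13.9, 93],
])

```text
time_s: 21.9
position: [0.5245, -0.2046, 0.1287]
tool_rot: [0.658, 0.753, 0.0, 0.0]
force: [-0.1, 0.5, 0.4]
opening: 0.0931
grip_force: 0.0
```

```bash
python3 - <<'E'
from h import *
go((.525,-.205,.009),1.5)
ds={n:snap(n,n+"8") for n in("top","side")}
board(ds)
E
```

```text
to [ 0.525 -0.205  0.009] units [-0.01, 0.01, 2.99] twist 1.04 | yaw now 7.8 j6 -0.55
board top 2698 (array([526.6, -61.5]), 220.4, 215.5, -88.4) 0.0175
 meter px 15 [ 0.5273 -0.0609  0.0302]
board side 2273 (array([525.4, -61.6]), 222.9, 218.5, -88.3) 0.0169
 meter px 12 [ 0.528  -0.0582  0.0285]
```

>>> apply_moves([
  [[0, 0, 0.3], 0.5, 93],
  [[0, 0, 0.9], 1.05, 93],
  [[0, 0, 1.6], 1.05, 93],
  [[0, 0, 2.3], 1.05, 93],
  [[0, 0, 2.8], 1.05, 93],
  [[0, 0, 3.0], 1.05, 93],
  [[0, 0, 3.0], 1.05, 93],
  [[0, 0, 3.0], 1.05, 93],
  [[0, 0, 3.0], 1.05, 93],
  [[0, 0, 3.0], 1.05, 93],
])

```text
time_s: 23.0
position: [0.5234, -0.2047, 0.0101]
tool_rot: [0.696, 0.718, 0.0, 0.001]
force: [-0.2, -0.4, 0.5]
opening: 0.093
grip_force: 0.0
```

>>> apply_moves([
  [[0.1, 0, 0], 0, 93],
  [[0.22, 0, 0], 0, 93],
  [[0.34, 0, 0], 0, 93],
  [[0.44, 0, 0], 0, 93],
  [[0.54, 0, 0], 0, 93],
  [[0.64, 0, 0], 0, 93],
  [[0.76, 0, 0], 0, 93],
  [[0.88, 0, 0], 0, 93],
  [[1.02, 0, 0], 0, 93],
  [[1.16, 0, 0], 0, 93],
])

```text
time_s: 24.0
position: [0.5214, -0.1577, 0.0091]
tool_rot: [0.696, 0.718, -0.0, 0.0]
force: [-0.0, -4.3, 0.5]
opening: 0.0931
grip_force: 2.3
```

>>> apply_moves([
  [[0.16, 0, 0], 0, 93],
  [[0.32, 0, 0], 0, 93],
  [[0.48, 0, 0], 0, 93],
  [[0.64, 0, 0], 0, 93],
  [[0.8, 0, 0], 0, 93],
  [[0.96, 0, 0], 0, 93],
  [[1.12, 0, 0], 0, 93],
  [[1.26, 0, 0], 0, 93],
  [[1.38, 0, 0], 0, 93],
  [[1.46, 0, 0], 0, 93],
])

```text
time_s: 25.0
position: [0.5196, -0.0993, 0.0091]
tool_rot: [0.696, 0.718, -0.0, 0.0]
force: [-0.9, -5.3, 0.3]
opening: 0.0929
grip_force: 2.5
```

```bash
python3 - <<'E'
from h import *
ds={n:snap(n,n+"9") for n in("top","side")}
board(ds); go((.521,.0365,.009),1.4)
crop(ds["side"],130,110,400,310,"sidec9.png",2.9)
E
```

```text
board top 2150 (array([523. ,  46.5]), 219.4, 165.3, 0.0) 0.0174
 meter px 14 [0.5243 0.0191 0.0299]
board side 1331 (array([509.8,  10.4]), 240.4, 191.1, -87.9) 0.0169
 meter px 0 None
to [0.521 0.036 0.009] units [3.39, 0.14, 0.0] twist 0.07 | yaw now 1.8 j6 -0.27
```

View pics/sidec9.png

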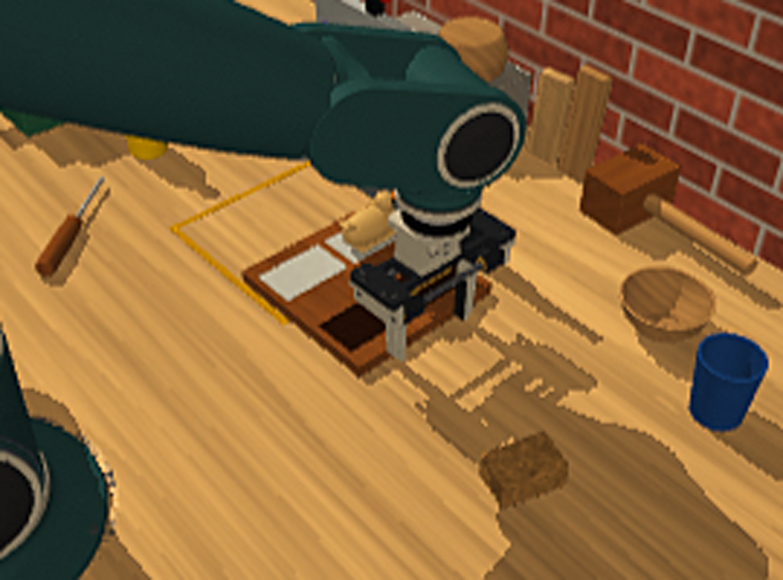

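The hand pushes the board's right edge at (400,350), the pale duck still stands, and the meter measures y = 0.019 m. I'll keep pushing.

>>> apply_moves([
  [[0.16, 0, 0], 0, 93],
  [[0.34, 0, 0], 0, 93],
  [[0.52, 0, 0], 0, 93],
  [[0.7, 0, 0], 0, 93],
  [[0.88, 0, 0], 0, 93],
  [[1.06, 0, 0], 0, 93],
  [[1.24, 0, 0], 0, 93],
  [[1.42, 0, 0], 0, 93],
  [[1.58, 0, 0], 0, 93],
  [[1.72, 0, 0], 0, 93],
])

```text
time_s: 26.1
position: [0.5174, -0.0307, 0.0091]
tool_rot: [0.696, 0.718, -0.0, 0.0]
force: [0.2, -5.6, 0.4]
opening: 0.0932
grip_force: 2.6
```

>>> apply_moves([
  [[0.14, 0, 0], 0, 93],
  [[0.3, 0, 0], 0, 93],
  [[0.46, 0, 0], 0, 93],
  [[0.62, 0, 0], 0, 93],
  [[0.8, 0, 0], 0, 93],
  [[0.98, 0, 0], 0, 93],
  [[1.14, 0, 0], 0, 93],
  [[1.3, 0, 0], 0, 93],
  [[1.44, 0, 0], 0, 93],
  [[1.54, 0, 0], 0, 93],
])

```text
time_s: 27.1
position: [0.5154, 0.0309, 0.009]
tool_rot: [0.696, 0.718, -0.0, 0.0]
force: [-0.5, -5.5, 1.3]
opening: 0.0928
grip_force: 2.7
```

```bash
python3 - <<'E'
from h import *
ds={n:snap(n,n+"a") for n in("top","side")}
board(ds); go((.521,.0365,.009),1.4)
E
```

```text
board top 1771 (array([518. , 193.2]), 216.3, 132.8, 1.2) 0.0173
 meter px 15 [0.5196 0.1482 0.0306]
board side 1011 (array([492.9, 137.8]), 243.0, 168.1, -89.7) 0.0169
 meter px 0 None
to [0.521 0.036 0.009] units [0.13, 0.14, 0.0] twist 0.07 | yaw now 1.8 j6 -0.02
```

>>> apply_moves([
  [[0.06, 0, 0], 0, 93],
  [[0.12, 0, 0], 0, 93],
  [[0.18, 0, 0], 0, 93],
  [[0.21, 0, 0], 0, 93],
  [[0.21, 0, 0], 0, 93],
  [[0.0, 0, 0], 0, 93],
  [[-0.5, 0, 0], 0, 93],
  [[-1.2, 0, -0.4], 0, 93],
  [[-1.6, 0, -1.4], 0, 93],
  [[-1.6, 0, -2.6], 0, 93],
])

```text
time_s: 28.2
position: [0.5165, -0.0351, 0.1129]
tool_rot: [0.697, 0.717, -0.001, -0.001]
force: [0.5, 0.8, 0.4]
opening: 0.0928
grip_force: 0.0
```

>>> apply_moves([
  [[-0.3, -0.5, -1.0], -1.3, 93],
  [[-0.8, -1.0, -2.0], -2.7, 93],
  [[-1.2, -1.4, -3.0], -4.1, 93],
  [[-1.5, -1.8, -4.0], -5.5, 93],
  [[-1.5, -1.8, -5.0], -6.9, 93],
  [[-1.5, -1.8, -5.8], -8.3, 93],
  [[-1.5, -1.8, -6.2], -9.7, 93],
  [[-1.5, -1.8, -6.3], -11.1, 93],
  [[-1.5, -1.8, -6.3], -12.5, 93],
  [[-1.5, -1.8, -6.3], -13.9, 93],
])

```text
time_s: 29.2
position: [0.4474, -0.0957, 0.3652]
tool_rot: [0.039, 0.999, 0.0, 0.0]
force: [-0.1, -0.6, 0.2]
opening: 0.0932
grip_force: 0.0
```

```bash
python3 - <<'E'
from h import *
ds={n:snap(n,n+"b") for n in("top","side")}
board(ds); lamp(ds); go((.6485,.158,.35),91.4)
crop(ds["top"],160,110,330,240,"topcb.png",4.6)
E
```

```text
board top 3032 (array([518.7, 157.2]), 219.9, 215.7, -88.5) 0.0174
 meter px 14 [0.5194 0.1579 0.0306]
board side 1774 (array([517.6, 156.2]), 222.6, 216.9, -88.6) 0.0169
 meter px 9 [0.5229 0.1624 0.0267]
bar top 79 [0.6498 0.1592 0.3114] min [0.6428 0.1401 0.3072] max [0.6572 0.1787 0.3149] (array([649.9, 160. ]), 41.0, 15.4, 89.0)
bar side 46 [0.648  0.149  0.3074] min [0.6413 0.1357 0.2989] max [0.6581 0.1678 0.3129] (array([650.7, 152. ]), 33.0, 18.9, 87.1)
to [0.648 0.158 0.35 ] units [-4.5, 6.73, 0.38] twist -1.01 | yaw now 85.4 j6 -1.76
```

View pics/topcb.png

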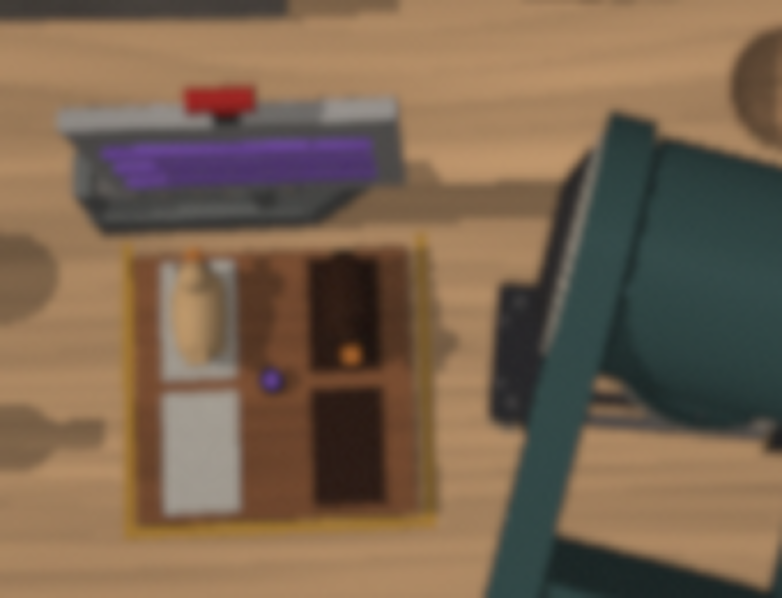

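The board fills the bay evenly with the meter at (271,380), both ducks stand on their pads, and the lamp is upright with its bar at (220,100). Next I'll grip the bar.

```bash
python3 - <<'E'
from h import *
go((.655,.159,.362),91.4); go((.655,.159,.290),91.4)
E
```

```text
to [0.655 0.159 0.362] units [-4.66, 6.77, 0.08] twist -1.01 | yaw now 85.4 j6 -1.76
to [0.655 0.159 0.29 ] units [-4.66, 6.77, 1.88] twist -1.01 | yaw now 85.4 j6 -1.76
```

>>> apply_moves([
  [[-0.4, 0.5, 0], -0.2, 93],
  [[-1.0, 1.4, 0], -0.5, 93],
  [[-1.7, 2.4, 0], -0.8, 93],
  [[-2.4, 3.4, 0], -1.0, 93],
  [[-3.1, 4.4, 0], -1.0, 93],
  [[-3.7, 5.4, 0], -1.0, 93],
  [[-4.3, 6.2, 0], -1.0, 93],
  [[-4.6, 6.7, 0], -1.0, 93],
  [[-4.66, 6.77, 0], -1.0, 93],
  [[-4.66, 6.77, 0], -1.0, 93],
])

```text
time_s: 30.3
position: [0.656, 0.1587, 0.3644]
tool_rot: [-0.009, 1.0, -0.0, -0.001]
force: [0.5, -0.7, 0.1]
opening: 0.093
grip_force: 0.0
```

```bash
python3 - <<'E'
from h import *
go((.655,.159,.290),91.4)
ds={n:snap(n,n+"c") for n in("top","side")}
lamp(ds); crop(ds["side"],130,60,350,240,"sidecc.png",3.3)
E
```

```text
to [0.655 0.159 0.29 ] units [0.02, 0.01, 1.86] twist -0.06 | yaw now 91.1 j6 -1.39h.py:43: RuntimeWarning: Mean of empty slice.
  m=biggest(m);q=P[m]; print("bar",nm,m.sum(),q.mean(0).round(4),"min",np.percentile(q,3,0).round(4),"max",np.percentile(q,97,0).round(4),rect(q))
  ret = um.true_divide(
Traceback (most recent call last):
  File "h.py", line 43, in lamp
    m=biggest(m);q=P[m]; print("bar",nm,m.sum(),q.mean(0).round(4),"min",np.percentile(q,3,0).round(4),"max",np.percentile(q,97,0).round(4),rect(q))
                                                                         ~~~~~~~~~~~~~^^^^^^^
IndexError: index -1 is out of bounds for axis 0 with size 0
```

>>> apply_moves([
  [[0, 0, 0.4], 0, 93],
  [[0, 0, 1.0], 0, 93],
  [[0, 0, 1.5], 0, 93],
  [[0, 0, 1.8], 0, 93],
  [[0, 0, 1.85], 0, 93],
  [[0, 0, 1.85], 0, 60],
  [[0, 0, 1.85], 0, 38],
  [[0, 0, 1.85], 0, 38],
  [[0, 0, 1.85], 0, 38],
  [[0, 0, 1.85], 0, 38],
], squeeze=25)

```text
time_s: 31.4
position: [0.656, 0.1587, 0.2914]
tool_rot: [-0.01, 1.0, 0.0, 0.0]
force: [-0.7, 0.5, -0.0]
opening: 0.0577
grip_force: 0.0
```

>>> apply_moves([
  [[0, 0, 0], 0, 38],
  [[0, 0, 0], 0, 38],
  [[0, 0, 0], 0, 38],
  [[0, 0, 0], 0, 38],
  [[0, 0, 0], 0, 38],
  [[0, 0, 0], 0, 38],
  [[0, 0, 0], 0, 38],
  [[0, 0, 0], 0, 38],
  [[0, 0, 0], 0, 38],
  [[0, 0, 0], 0, 38],
])

```text
time_s: 32.4
position: [0.6559, 0.1605, 0.2911]
tool_rot: [-0.011, 1.0, 0.001, 0.0]
force: [1.7, 12.8, 0.1]
opening: 0.0437
grip_force: 25.0
```

```bash
python3 - <<'E'
from h import *
from rig import bot
ds={"side":snap("side","sided")}; lamp(ds); board(ds)
s=bot.sense(); R=Ro.from_quat(s["tool_rot"]).as_matrix()
a0=1.545; u=np.array([np.cos(.024),np.sin(.024),0])
b=lambda a: -u*.22*np.cos(a)+np.array([0,0,.22*np.sin(a)])
for a in np.arange(a0,.74,-.05): print(round(a,3),(R.T@(b(a)-b(a0))/.04).round(2).tolist())
print((R.T@(b(.785)-b(a0))/.04).round(2))
E
```

```text
bar side 53 [0.6462 0.158  0.308 ] min [0.6407 0.1371 0.3002] max [0.6545 0.1805 0.3138] (array([648.5, 159.9]), 46.9, 16.2, -89.5)
board side 1768 (array([517.8, 156.5]), 226.5, 219.5, -89.8) 0.017
 meter px 9 [0.5227 0.1622 0.0269]
1.545 [0.0, 0.0, 0.0]
1.495 [0.27, -0.0, 0.01]
1.445 [0.55, -0.0, 0.04]
1.395 [0.82, -0.0, 0.08]
1.345 [1.09, -0.0, 0.14]
1.295 [1.36, -0.0, 0.21]
1.245 [1.62, -0.0, 0.29]
1.195 [1.88, -0.0, 0.38]
1.145 [2.13, -0.0, 0.49]
1.095 [2.38, -0.01, 0.61]
1.045 [2.62, -0.01, 0.74]
0.995 [2.85, -0.01, 0.88]
0.945 [3.08, -0.01, 1.04]
0.895 [3.3, -0.01, 1.21]
0.845 [3.51, -0.01, 1.38]
0.795 [3.71, -0.01, 1.57]
0.745 [3.9, -0.01, 1.77]
[ 3.75 -0.01  1.61]
```

>>> apply_moves([
  [[0.12, 0.03, 0], 0, 38],
  [[0.27, 0.04, 0.01], 0, 38],
  [[0.55, 0.04, 0.04], 0, 38],
  [[0.82, 0.04, 0.08], 0, 38],
  [[1.09, 0.04, 0.14], 0, 38],
  [[1.36, 0.04, 0.21], 0, 38],
  [[1.62, 0.04, 0.29], 0, 38],
  [[1.88, 0.04, 0.38], 0, 38],
  [[2.13, 0.04, 0.49], 0, 38],
  [[2.38, 0.04, 0.61], 0, 38],
])

```text
time_s: 33.45
position: [0.5603, 0.1581, 0.2667]
tool_rot: [-0.01, 1.0, -0.0, 0.001]
force: [4.7, -0.5, -1.0]
opening: 0.044
grip_force: 25.0
```

>>> apply_moves([
  [[0.24, 0, 0.13], 0, 38],
  [[0.47, 0, 0.27], 0, 38],
  [[0.7, 0, 0.43], 0, 38],
  [[0.92, 0, 0.6], 0, 38],
  [[1.13, 0, 0.77], 0, 38],
  [[1.28, 0, 0.91], 0, 38],
  [[1.37, 0, 1.0], 0, 38],
  [[1.37, 0, 1.0], 0, 38],
  [[1.37, 0, 1.0], 0, 38],
  [[1.37, 0, 1.0], 0, 38],
])

```text
time_s: 34.45
position: [0.5045, 0.1568, 0.2258]
tool_rot: [-0.01, 1.0, -0.001, -0.002]
force: [-7.0, -6.4, 2.6]
opening: 0.0435
grip_force: 25.0
```

```bash
python3 - <<'E'
from h import *
ds={"side":snap("side","sidee")}; lamp(ds); board(ds)
E
```

```text
bar side 35 [0.5006 0.1588 0.2437] min [0.4963 0.1394 0.2374] max [0.5087 0.1764 0.2476] (array([502.2, 158.4]), 39.1, 13.8, 86.8)
board side 1776 (array([517.5, 156.5]), 225.8, 216.3, -88.3) 0.0169
 meter px 9 [0.5221 0.1614 0.0276]
```

>>> apply_moves([
  [[0, 0, 0], 0, 93],
  [[0, 0, 0], 0, 93],
  [[0, 0, 0], 0, 93],
  [[0, 0, 0], 0, 93],
  [[0, 0, 0], 0, 93],
  [[0, 0, 0], 0, 93],
  [[0, 0, -0.4], 0, 93],
  [[0, 0, -1.2], 0, 93],
  [[0, 0, -2.2], 0, 93],
  [[0, 0, -3.2], 0, 93],
])

```text
time_s: 35.5
position: [0.5055, 0.1571, 0.3573]
tool_rot: [-0.01, 1.0, 0.0, 0.0]
force: [0.9, 0.2, 0.2]
opening: 0.0926
grip_force: 0.0
```

>>> apply_moves([
  [[0.3, -0.5, -0.2], 0, 93],
  [[0.8, -1.4, -0.4], 0, 93],
  [[1.4, -2.4, -0.4], 0, 93],
  [[2.0, -3.5, -0.4], 0, 93],
  [[2.4, -4.6, -0.4], 0, 93],
  [[2.6, -5.7, -0.4], 0, 93],
  [[2.6, -6.8, -0.4], 0, 93],
  [[2.6, -7.8, -0.4], 0, 93],
  [[2.6, -8.4, -0.4], 0, 93],
  [[2.6, -8.6, -0.4], 0, 93],
])

```text
time_s: 36.5
position: [0.4087, -0.1908, 0.3715]
tool_rot: [-0.009, 1.0, -0.0, 0.0]
force: [0.7, 0.9, 0.2]
opening: 0.093
grip_force: 0.0
```

```bash
python3 - <<'E'
from h import *
ds={n:snap(n,n+"f") for n in("top","side")}; lamp(ds); board(ds)
for n,d in ds.items():
    m=region(d,(.46,.06,.12),(.66,.26,.25)); q=d["P"][m&(d["hsv"][...,1]<80)]
    A=np.c_[q[:,:2],np.ones(len(q))]
    k=np.linalg.lstsq(A,q[:,2],rcond=None)[0]; g=abs(q[:,2]-A@k)<.008; k=np.linalg.lstsq(A[g],q[g,2],rcond=None)[0]
    print(n,"angle",np.arctan(-k[0]),g.sum(),len(q))
a=np.hstack([ds["top"]["frame"][110:240,150:320],ds["side"]["frame"][130:260,180:350]])[...,::-1]
cv2.imwrite("pics/final.png",cv2.resize(np.ascontiguousarray(a),None,fx=2.3,fy=2.3,interpolation=cv2.INTER_CUBIC))
E
```

```text
bar top 90 [0.5059 0.1542 0.2446] min [0.4977 0.1349 0.2344] max [0.5167 0.1766 0.25  ] (array([509.5, 154.9]), 43.3, 23.1, 85.1)
bar side 56 [0.5023 0.1503 0.2432] min [0.4961 0.1318 0.2349] max [0.5119 0.1758 0.2482] (array([502.8, 155.8]), 50.6, 20.7, -81.2)
board top 2287 (array([487. , 156.9]), 220.7, 151.3, -88.2) 0.0174
 meter px 15 [0.5199 0.158  0.0309]
board side 1769 (array([517.4, 156.2]), 226.2, 217.5, -88.9) 0.0168
 meter px 9 [0.5223 0.1616 0.0274]
top angle 0.7138051277646517 1531 1812
side angle 0.6362928334118482 163 192
```

View pics/final.png

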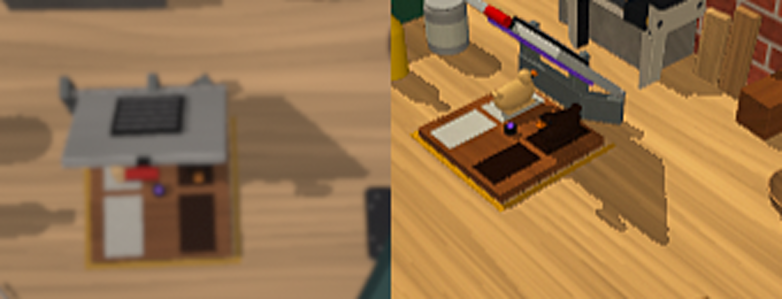

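The lamp is down at roughly 45 degrees, the board sits within its yellow outline, and both ducks are standing. The panel-plane fit was contaminated by the posts and edges, so I'll check the lamp angle more tightly.

```bash
python3 - <<'E'
from h import *
d=load("topf.npz"); m=region(d,(.50,.08,.13),(.63,.24,.24))&(d["hsv"][...,1]<80)
q=d["P"][m]
x=np.arange(.53,.631,.02)
for a,b in zip(x[:-1],x[1:]):
    s=(q[:,0]>a)&(q[:,0]<b); print(round(a,2),s.sum(),q[s,0].mean().round(4),np.median(q[s,2]).round(4))
A=np.c_[q[:,0],np.ones(len(q))]; g=np.ones(len(q),bool)
for _ in range(8):
    k=np.linalg.lstsq(A[g],q[g,2],rcond=None)[0]; g=abs(q[:,2]-A@k)<.004
print(np.arctan(-k[0]),g.sum(),len(q))
E
```

```text
0.53 268 0.5397 0.2165
0.55 248 0.5598 0.1963
0.57 246 0.5787 0.186
0.59 232 0.5996 0.1638
0.61 188 0.6193 0.1467
0.6810498914909534 797 1335
```

```bash
python3 - <<'E'
from h import *
d=load("topf.npz")
# image-space: panel top face left of the vent, per image row
for u in (187,192,232,238,243):
    for_row=[(v,d["P"][v,u].round(4).tolist(),d["frame"][v,u].tolist()) for v in range(148,182,3)]
    q=np.array([r[1] for r in for_row if max(r[2])-min(r[2])<30 and r[1][2]>.1]); 
    if len(q)>3: print(u,len(q),"angle",np.arctan(-np.polyfit(q[:,0],q[:,2],1)[0]).round(3),q[0],q[-1])
E
```

```text
187 11 angle 0.755 [0.6517 0.2582 0.1056] [0.5245 0.2332 0.2177]
192 11 angle 0.749 [0.6515 0.2411 0.1056] [0.5241 0.2177 0.2188]
232 10 angle 0.757 [0.6477 0.1034 0.1132] [0.5318 0.0956 0.2192]
238 10 angle 0.763 [0.648  0.0831 0.1113] [0.5318 0.0773 0.2182]
243 10 angle 0.774 [0.6479 0.0661 0.1108] [0.5309 0.0618 0.2218]
```

```bash
python3 -c "
from rig import bot
print(bot.sign_off())"
```

```text
the job is handed in; nothing more can be done
None
```

I handed the job in at about 36 s of robot time. The pale and dark ducks (only two were present) stand on the far white and far brown pads, the board is within about 5 mm of the bay's centre, and the lamp measures 0.75–0.79 rad. The hand-in returned no verdict.

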